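Set out new castors on an upturned dolly

ROBOT

A 7-joint arm with a two-finger parallel gripper is mounted at the origin on the work surface. World frame = base frame: x ahead of the robot, y to its left, z up, the work surface at z = 0. Lengths are in m, angles in rad, forces in N, time in s.
With the tool pointing down it reaches from about 0.4 to 0.925 m from the base axis. Payload 5.6 kg.
Tool frame: the origin (TCP) lies midway between the tips of the shut fingers; the grasp point (between the pads) lies 19 mm behind it; z points along the fingers, x is the direction in which the jaws open and shut, and the axes are right-handed (so a half turn about z gives the same grasp; the last joint's range is limited). The gripper opens to 85 mm and grips with 20 to 120 N. Pads are 22 mm wide; open, the fingers measure 114 mm over their backs; the gripper's body (76 mm by 85 mm) begins 54 mm behind the grasp point. The pads swing forward as they close: fully open they stand 13 mm farther back than shut.
Start: joints at [1.201, 0.468, -0.012, 1.603, 0.006, 1.071, -0.056], TCP at [0.209, -0.616, 0.231] pointing down, gripper open.
Joint ranges: [-2.53, 2.53], [-0.31, 2.02], [-1.57, 1.55], [0.28, 2.44], [-1.29, 4.43], [0.15, 1.84], [-2.92, 2.92]. Speed limits (rad/s): [2.57, 2.57, 3.14, 3.14, 3.14, 3.14, 3.14].

INTERFACE

Orientations are given as a rotation vector (axis times angle).
In Python, from workcell import env, vision, order gives the robot as it stands. The module is installed in compiled form; this text tells all that it offers.
- The arm moves only by the tool step_arm, never from a script. Its argument "increments" is a list that holds one entry, the list of rows, each a list of 5 numbers: the closure in counts, from 0 (fully open) to 255 (shut), then the shift along the world's x, y, z in m, then the turn about the world's z in degrees. A call has 1 to 10 rows; each row is the pose to reach, as a shift and turn from the pose measured when the call began; what a row does not reach only later rows make up. A row lasts 1/10 s, in which the tool goes at most 50 mm and 8.59 degrees, less where a joint would pass 70% of its speed; a pose out of reach is approached as far as the arm can. A call with a gripper value outside its range is refused whole. The fingers move at their own pace and stop on an object; the grip force is fixed at half the most. Time passes only in rows, so rows that repeat a pose let the fingers close. It gives the time, the measured TCP pose, the force and the opening at its end, in the units of the state.
- env.state(): the state, without advancing time (a new reading comes with each control period).
- vision.snapshot(name): name is "scene" or "top" or "wrist"; returns the picture (480x640x3 uint8, red, green, blue); there is no depth.
- vision.calibration(name): a dict with "intrinsics" (3x3 intrinsics, pixels), "dist" ([k1, k2, p1, p2, k3] as OpenCV has them; the pictures are not rectified), "rvec" (rotation vector, rad) and "tvec" (3), from world to camera coordinates, as OpenCV has them; the wrist camera has in their place "hand_eye" (4x4, takes a point from camera to tool coordinates, whose origin is the TCP and whose axes are the tool frame's). Camera axes: x right, y down, z forward; pixel columns grow to the right and rows downward; lengths in m; the calibration is good to about 2 mm. A picture is of the moment at which its call begins: read the wrist's pose just before it. calibration takes no time and is no camera call.
- order.job_done(): hands the job in, once; it reports no verdict.
The state is a dict: "t": time; "joint_positions": joint angles; "joint_velocities": joint speeds; "tau": joint torques, N m; "tcp_pos": TCP position; "orientation": TCP orientation; "ft_force": force on the tool from outside, world axes, zero at the start; "wrist_torque": the same for the moment, N m; "gripper_width": opening from 0.0 (shut) to 1.0 (fully open).
Only numpy, scipy, OpenCV 4.12 (cv2) and the standard library are available. Lean on these libraries where they do the work, as an engineer would, in place of code of your own. Each camera call takes 0.05 s, during which the arm holds its last target.

TASK

The red dolly lies upside down, ready for its new castors. Set the four blue-wheeled castors on its mounting plates, wheel up and ready for bolting, each flange flat, centred and square on its plate (either way round): the two with red brake pedals at the pull-loop end, the two without pedals at the other end. Leave the two old black-wheeled castors where they are.

Things in the scene. Friction and masses are not known exactly. Their poses are not given: they have to be found in the camera images.
- castor_brake_1: New braked castor: blue wheel d 50 x 20 mm, zinc frame, 0.25 kg, rigid. Stands wheel up, 73 mm tall, on its 70 x 56 x 4 mm flange. Origin: centre of flange underside; z up, x rolling direction (flange's long side), y along axle. Fork cheeks 28 mm over their outsides in y, top 56 mm up; axle 48 mm up at x = +14 mm: grip there. Red pedal (brake on) at x = 37 to 53 mm, 50 mm up.
- castor_brake_2: New braked castor: blue wheel d 50 x 20 mm, zinc frame, 0.25 kg, rigid. Stands wheel up, 73 mm tall, on its 70 x 56 x 4 mm flange. Origin: centre of flange underside; z up, x rolling direction (flange's long side), y along axle. Fork cheeks 28 mm over their outsides in y, top 56 mm up; axle 48 mm up at x = +14 mm: grip there. Red pedal (brake on) at x = 37 to 53 mm, 50 mm up.
- castor_fixed_1: New fixed castor, no pedal: blue wheel d 50 x 20 mm, zinc frame, 0.25 kg, rigid. Stands wheel up, 73 mm tall, on its 70 x 56 x 4 mm flange. Origin: centre of flange underside; z up, x rolling direction (flange's long side), y along axle. Fork cheeks 28 mm over their outsides in y, top 56 mm up; axle 48 mm up, straight above the origin: grip there.
- castor_fixed_2: New fixed castor, no pedal: blue wheel d 50 x 20 mm, zinc frame, 0.25 kg, rigid. Stands wheel up, 73 mm tall, on its 70 x 56 x 4 mm flange. Origin: centre of flange underside; z up, x rolling direction (flange's long side), y along axle. Fork cheeks 28 mm over their outsides in y, top 56 mm up; axle 48 mm up, straight above the origin: grip there.
- old_fixed: Old fixed castor: black tyre, rust-brown frame, same size as the new ones (flange 70 x 56 mm, 73 mm tall), wheel up; origin at the centre of the flange's underside. Loose; leave it where it stands.
- old_swivel: Old swivel castor without a pedal: black tyre, rust-brown frame, same size as the new ones (flange 70 x 56 mm, 73 mm tall), wheel up; origin at the centre of the flange's underside. Loose; leave it where it stands.
- plate_loop_a: Mounting plate at the dolly's pull-loop end (steel hoop), on the left seen from above with the loop end nearest you. Bare metal, 80 x 66 x 3 mm, four dark holes, fixed on the red deck (300 x 210 x 18 mm, fixed to the bench). Origin: centre of plate underside, 18 mm above the bench, top 3 mm higher; x = long side, along the dolly away from the loop; z up. Plates 200 mm apart in x, 124 in y.
- plate_loop_b: Mounting plate at the dolly's pull-loop end (steel hoop), on the right seen from above with the loop end nearest you. Bare metal, 80 x 66 x 3 mm, four dark holes, fixed on the red deck (300 x 210 x 18 mm, fixed to the bench). Origin: centre of plate underside, 18 mm above the bench, top 3 mm higher; x = long side, along the dolly away from the loop; z up. Plates 200 mm apart in x, 124 in y.
- plate_far_a: Mounting plate at the dolly's end without the loop, on the left seen from above with the loop end nearest you. Bare metal, 80 x 66 x 3 mm, four dark holes, fixed on the red deck (300 x 210 x 18 mm, fixed to the bench). Origin: centre of plate underside, 18 mm above the bench, top 3 mm higher; x = long side, along the dolly away from the loop; z up. Plates 200 mm apart in x, 124 in y.
- plate_far_b: Mounting plate at the dolly's end without the loop, on the right seen from above with the loop end nearest you. Bare metal, 80 x 66 x 3 mm, four dark holes, fixed on the red deck (300 x 210 x 18 mm, fixed to the bench). Origin: centre of plate underside, 18 mm above the bench, top 3 mm higher; x = long side, along the dolly away from the loop; z up. Plates 200 mm apart in x, 124 in y.
Mind the look-alikes: they are no part of the job. Leave any purple look-alike of the castor_brake_2 alone.

How it is judged:
At the end, for the whole second after the job is handed in: Each plate carries its right kind of new castor: centred within 10 mm, flat (tilt under 0.08 rad, origin 0 to 7 mm above the plate's), long side within 0.17 rad of the plate's either way round, released, at rest; both old castors within 20 mm of where they started ((((horizontal distance between castor_brake_1 and plate_loop_a below 0.01 m and z of castor_brake_1 in the frame of plate_loop_a between 0 and 0.007 m and angle between castor_brake_1's own z axis and vertical below 0.08 rad and angle between the x axis of castor_brake_1 and the x axis of plate_loop_a, either way round below 0.17 rad) and (horizontal distance between castor_brake_2 and plate_loop_b below 0.01 m and z of castor_brake_2 in the frame of plate_loop_b between 0 and 0.007 m and angle between castor_brake_2's own z axis and vertical below 0.08 rad and angle between the x axis of castor_brake_2 and the x axis of plate_loop_b, either way round below 0.17 rad)) or ((horizontal distance between castor_brake_2 and plate_loop_a below 0.01 m and z of castor_brake_2 in the frame of plate_loop_a between 0 and 0.007 m and angle between castor_brake_2's own z axis and vertical below 0.08 rad and angle between the x axis of castor_brake_2 and the x axis of plate_loop_a, either way round below 0.17 rad) and (horizontal distance between castor_brake_1 and plate_loop_b below 0.01 m and z of castor_brake_1 in the frame of plate_loop_b between 0 and 0.007 m and angle between castor_brake_1's own z axis and vertical below 0.08 rad and angle between the x axis of castor_brake_1 and the x axis of plate_loop_b, either way round below 0.17 rad))) and (((horizontal distance between castor_fixed_1 and plate_far_a below 0.01 m and z of castor_fixed_1 in the frame of plate_far_a between 0 and 0.007 m and angle between castor_fixed_1's own z axis and vertical below 0.08 rad and angle between the x axis of castor_fixed_1 and the x axis of plate_far_a, either way round below 0.17 rad) and (horizontal distance between castor_fixed_2 and plate_far_b below 0.01 m and z of castor_fixed_2 in the frame of plate_far_b between 0 and 0.007 m and angle between castor_fixed_2's own z axis and vertical below 0.08 rad and angle between the x axis of castor_fixed_2 and the x axis of plate_far_b, either way round below 0.17 rad)) or ((horizontal distance between castor_fixed_2 and plate_far_a below 0.01 m and z of castor_fixed_2 in the frame of plate_far_a between 0 and 0.007 m and angle between castor_fixed_2's own z axis and vertical below 0.08 rad and angle between the x axis of castor_fixed_2 and the x axis of plate_far_a, either way round below 0.17 rad) and (horizontal distance between castor_fixed_1 and plate_far_b below 0.01 m and z of castor_fixed_1 in the frame of plate_far_b between 0 and 0.007 m and angle between castor_fixed_1's own z axis and vertical below 0.08 rad and angle between the x axis of castor_fixed_1 and the x axis of plate_far_b, either way round below 0.17 rad))) and linear speed of each of castor_brake_1, castor_brake_2, castor_fixed_1, castor_fixed_2 below 0.02 m/s and angular speed of each of castor_brake_1, castor_brake_2, castor_fixed_1, castor_fixed_2 below 0.2 rad/s and distance of each of old_fixed, old_swivel from where it was at the start of the episode below 0.02 m); the robot touches nothing.
It fails at once if an old castor is moved by more than 30 mm (distance of any of old_fixed, old_swivel from where it was at the start of the episode above 0.03 m).
It also fails if it takes over 120 s, if anything falls off the work surface, if the arm or the gripper's body presses on something with over 40 N, if the wrist force passes 120 N, or if a joint passes its speed limit or range.

## Working session

There is one attempt and no reset: what is moved stays moved. The work goes in short steps, Python scripts to look and compute and a tool call to move; the robot and the scene stay as the last step left them, time stands still between calls to the robot, and variables do not carry over. Pictures are saved under pics/ and viewed, and the job is handed in when it is done.

Besides the shell and the picture viewer there is one more tool, called by a JSON object that holds its "name" and its "arguments", one argument or row to a line. step_arm: Moves the arm, as the interface text tells. Its arguments: {"type":"object","properties":{"increments":{"type":"array"}},"required":["increments"]}

```bash
mkdir -p pics && python3 - <<'E'
from workcell import env, vision
import cv2, numpy as np
for n in ["scene","top","wrist"]:
    im=vision.snapshot(n); cv2.imwrite(f"pics/{n}0.png",im[:,:,::-1])
    c=vision.calibration(n); print(n,{k:np.round(v,4).tolist() for k,v in c.items()})
print(env.state())
E
```

```text
scene {'intrinsics': [[619.5604, 0.0, 313.8006], [0.0, 619.5604, 244.0285], [0.0, 0.0, 1.0]], 'dist': [-0.0768, 0.0, 0.0, 0.0, 0.0], 'rvec': [2.2424, 0.7148, -0.3339], 'tvec': [-0.3389, -0.1941, 1.8495]}
top {'intrinsics': [[498.3867, 0.0, 319.774], [0.0, 498.3867, 233.8634], [0.0, 0.0, 1.0]], 'dist': [-0.1034, 0.0, 0.0, 0.0, 0.0], 'rvec': [2.167, -2.159, 0.147], 'tvec': [-0.0835, 0.4433, 1.2159]}
wrist {'intrinsics': [[331.7126, 0.0, 317.3094], [0.0, 331.7126, 241.0848], [0.0, 0.0, 1.0]], 'dist': [-0.0325, 0.0, 0.0, 0.0, 0.0], 'hand_eye': [[1.0, 0.0, -0.0002, -0.0003], [0.0, 0.9647, 0.2634, -0.0674], [0.0002, -0.2634, 0.9647, -0.1424], [0.0, 0.0, 0.0, 1.0]]}
{'t': 0.15, 'joint_positions': array([ 1.20103272,  0.4681648 , -0.01159147,  1.60337032,  0.00600262,
        1.07138946, -0.05626333]), 'joint_velocities': array([ 8.56676700e-04, -1.56173325e-03,  1.95693459e-04, -2.71403025e-03,
        1.00614186e-03,  8.97557299e-05,  1.30631467e-03]), 'tau': array([ 7.42737739e-04, -5.32794893e+01,  2.13936903e-02, -2.51552278e+01,
        1.14897845e-02,  5.62657689e-03, -4.84789339e-06]), 'tcp_pos': array([ 0.20844294, -0.61524803,  0.23058098]), 'orientation': array([-2.55261298e+00,  1.83018733e+00,  1.74966184e-03]), 'ft_force': array([-0.27808209, -0.02009072, -0.09922622]), 'wrist_torque': array([ 0.01977759, -0.01919006, -0.0496912 ]), 'gripper_width': 1.0037189092478784}
```

View pics/scene0.png

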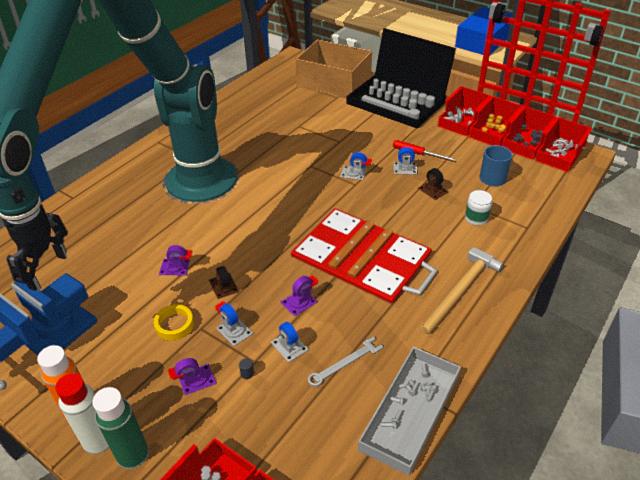

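View pics/top0.png

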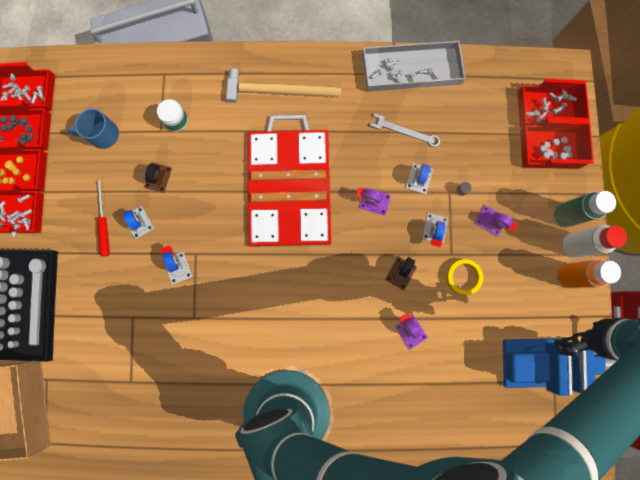

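View pics/wrist0.png

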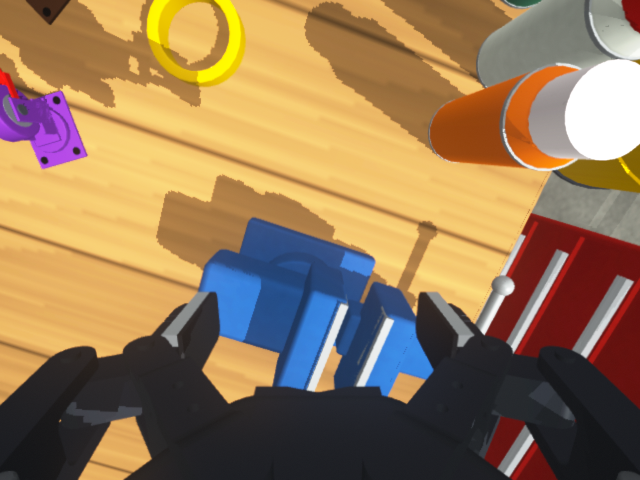

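The top view shows the dolly at (289,187) with its loop up (+x), blue castors at about (137,220), (176,263), (420,178) and (436,230), old castors at (157,177) and (402,272), and purple decoys. I'll zoom in.

```bash
cat > h.py <<'E'
from workcell import env, vision
import cv2, numpy as np
def topcal():
    c=vision.calibration("top");return [np.array(c[k],float) for k in("intrinsics","dist","rvec","tvec")]
def px2w(uv,z):
    K,d,r,t=topcal();R=cv2.Rodrigues(r)[0]
    n=cv2.undistortPoints(np.array(uv,float).reshape(-1,1,2),K,d).reshape(-1,2)
    C=-R.T@t.ravel();D=np.c_[n,np.ones(len(n))]@R
    return C+D*((z-C[2])/D[:,2])[:,None]
def w2px(P):
    K,d,r,t=topcal();return cv2.projectPoints(np.array(P,float).reshape(-1,3),r,t,K,d)[0].reshape(-1,2)
def crop(im,cx,cy,h=28,s=10):
    return cv2.resize(im[cy-h:cy+h,cx-h:cx+h],None,fx=s,fy=s,interpolation=cv2.INTER_CUBIC)[:,:,::-1]
E
python3 - <<'E'
from h import *
im=cv2.imread("pics/top0.png")[:,:,::-1]
a=[crop(im,x,y,28,7) for x,y in[(137,220),(176,263),(420,178),(436,230)]]
cv2.imwrite("pics/crop1.png",np.vstack([np.hstack(a[:2]),np.hstack(a[2:])])[:,:,:][:, :])
cv2.imwrite("pics/dolly.png",cv2.resize(im[110:255,235:345],None,fx=4,fy=4,interpolation=cv2.INTER_CUBIC)[:,:,::-1])
E
python3 -c "
import cv2;print(cv2.imread('pics/crop1.png').shape)"
```

```text
(784, 784, 3)
```

View pics/crop1.png

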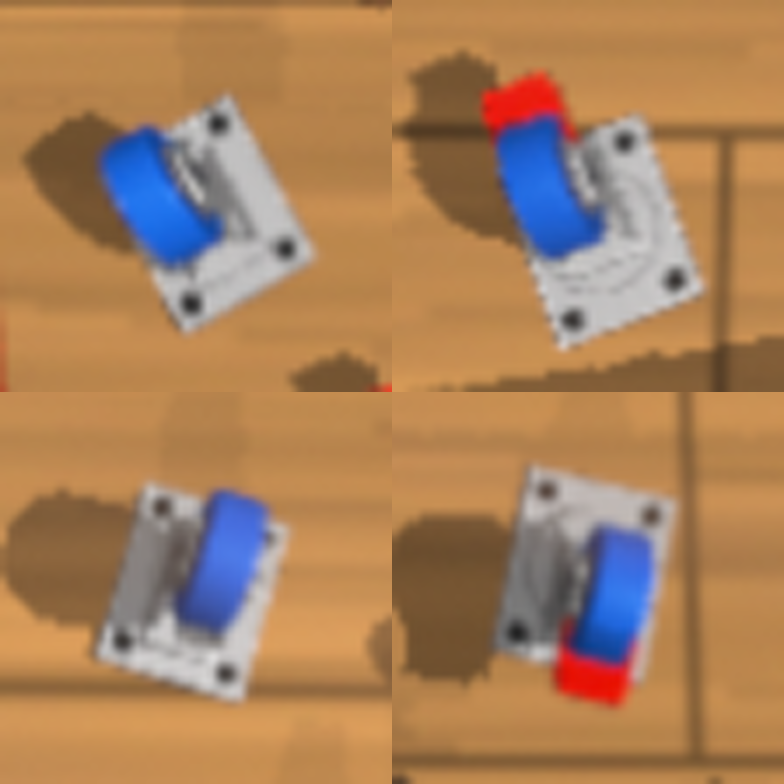

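View pics/dolly.png

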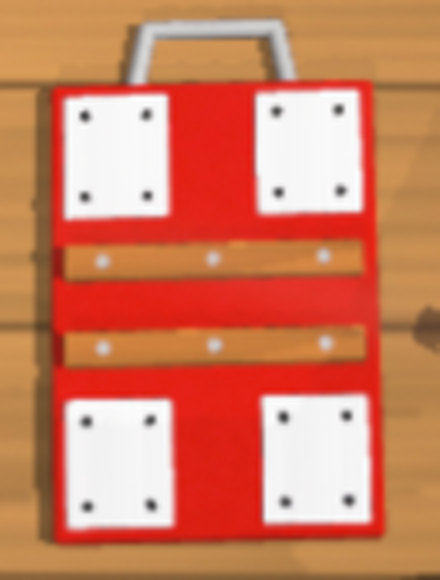

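```bash
cat >> h.py <<'E'
from scipy.optimize import least_squares
def fit(obj,uv,x0):
    obj=np.array(obj,float);uv=np.array(uv,float)
    def W(p):
        c,s=np.cos(p[2]),np.sin(p[2]);return np.c_[p[0]+c*obj[:,0]-s*obj[:,1],p[1]+s*obj[:,0]+c*obj[:,1],obj[:,2]]
    r=least_squares(lambda p:(w2px(W(p))-uv).ravel(),x0);return r.x,np.sqrt(np.mean(r.fun**2))
E
cat > poses.py <<'E'
from h import *
def run():
    F={'fixA':((109,192),[(229,94),(317,258),(183,333)],[2,3,0]),}
    out={}
    def C(o,pts,s): return [(o[0]+(x+.5)/s-.5,o[1]+(y+.5)/s-.5) for x,y in pts]
    # corners in castor frame: x=long
    c=lambda sx,sy:(sx*.035,sy*.028,.004)
    # image-up castor x ; image left = +y world
    cas={'fixA':((109,192),{(1,-1):(229,94),(-1,-1):(317,258),(-1,1):(183,333)},.5),
     'brkA':((148,235),{(1,-1):(248,118),(-1,-1):(311,292),(-1,1):(170,349)},.3),
     'fixB':((392,150),{(1,1):(148,91),(1,-1):(287,135),(-1,-1):(242,310),(-1,1):(97,265)},-.25),
     'brkB':((408,202),{(-1,-1):(140,74),(-1,1):(285,108),(1,-1):(105,261),(1,1):(248,288)},-.25+np.pi)}
    for k,(o,d,a) in cas.items():
        uv=C(o,d.values(),7);w=px2w([np.mean(uv,0)],.004)[0]
        p,e=fit([c(*q) for q in d],uv,[w[0],w[1],a]);out[k]=p;print(k,p[:2].round(4),np.degrees(p[2]).round(1),'rms',e.round(2),'r',np.hypot(*p[:2]).round(3))
    P=[[(63,97),(167,94),(169,215),(66,218)],[(255,92),(359,89),(363,211),(258,215)],[(65,402),(171,399),(174,526),(67,529)],[(261,397),(368,394),(372,522),(263,525)]]
    ctr=[(.1,.062),(.1,-.062),(-.1,.062),(-.1,-.062)]
    obj=[(x+sx*.04,y+sy*.033,.021) for x,y in ctr for sx,sy in[(1,1),(1,-1),(-1,-1),(-1,1)]]
    uv=C((235,110),sum(P,[]),4);w=px2w([np.mean(uv,0)],.021)[0]
    p,e=fit(obj,uv,[w[0],w[1],0]);print('dolly',p.round(4),np.degrees(p[2]).round(2),e.round(2));out['dolly']=p
    R=np.array([[np.cos(p[2]),-np.sin(p[2])],[np.sin(p[2]),np.cos(p[2])]])
    for n,q in zip(['loopL','loopR','farL','farR'],ctr): out[n]=p[:2]+R@q;print(n,out[n].round(4))
    return out
if __name__=='__main__': run()
E
python3 poses.py
```

```text
fixA [0.4752 0.3862] 30.3 rms 0.11 r 0.612
brkA [0.3584 0.2791] 21.8 rms 0.28 r 0.454
fixB [ 0.5939 -0.3405] -16.8 rms 0.17 r 0.685
brkB [ 0.4641 -0.3793] 167.8 rms 0.3 r 0.599
dolly [ 0.5667 -0.0017  0.029 ] 1.66 0.28
loopL [0.6648 0.0632]
loopR [ 0.6684 -0.0608]
farL [0.4649 0.0574]
farR [ 0.4685 -0.0666]
```

{"name": "step_arm", "arguments": {
  "increments": [
    [[0, 0.04, 0.04, 0.0, -4], [0, 0.074, 0.073, 0.0, -10], [0, 0.108, 0.106, 0.0, -16], [0, 0.142, 0.14, 0.0, -22], [0, 0.176, 0.173, 0.0, -28], [0, 0.21, 0.207, 0.0, -30.9], [0, 0.242, 0.239, 0.0, -30.9], [0, 0.242, 0.239, 0.0, -30.9], [0, 0.242, 0.239, 0.0, -30.9], [0, 0.242, 0.239, 0.0, -30.9]]
  ]
}}

```text
t: 1.15
tcp_pos: [0.4493, -0.3774, 0.2303]
orientation: [1.971, -2.446, -0.002]
ft_force: [-0.5, -0.7, 0.4]
gripper_width: 0.999
```

```bash
cat >> h.py <<'E'
def wsnap(name):
    s=env.state();im=vision.snapshot("wrist");cv2.imwrite(f"pics/{name}.png",im[:,:,::-1]);return s,im
def wproj(s,P):
    c=vision.calibration("wrist");T=np.eye(4);T[:3,:3]=cv2.Rodrigues(np.array(s['orientation']))[0];T[:3,3]=s['tcp_pos']
    M=np.linalg.inv(T@np.array(c['hand_eye']));
    return cv2.projectPoints(np.array(P,float).reshape(-1,3),cv2.Rodrigues(M[:3,:3])[0],M[:3,3],np.array(c['intrinsics']),np.array(c['dist']))[0].reshape(-1,2)
def overlay(s,im,p,name,z0=0.,hx=.035,hy=.028,h=.004,ax=.014):
    c,sn=np.cos(p[2]),np.sin(p[2]);o=im[:,:,::-1].copy()
    P=[(p[0]+c*x-sn*y,p[1]+sn*x+c*y,z0+h) for x,y in[(hx,hy),(hx,-hy),(-hx,-hy),(-hx,hy)]]
    cv2.polylines(o,[np.round(wproj(s,P)).astype(int)],True,(0,255,0),1)
    a=wproj(s,[(p[0]+c*ax,p[1]+sn*ax,z0+.073)])[0];cv2.circle(o,tuple(int(v) for v in a),3,(0,255,255),-1)
    cv2.imwrite(f"pics/{name}.png",o)
E
python3 - <<'E'
from h import *; from poses import run
o=run();s,im=wsnap('w1');overlay(s,im,o['brkB'],'w1o');print(s['tcp_pos'],s['orientation'])
E
```

```text
fixA [0.4752 0.3862] 30.3 rms 0.11 r 0.612
brkA [0.3584 0.2791] 21.8 rms 0.28 r 0.454
fixB [ 0.5939 -0.3405] -16.8 rms 0.17 r 0.685
brkB [ 0.4641 -0.3793] 167.8 rms 0.3 r 0.599
dolly [ 0.5667 -0.0017  0.029 ] 1.66 0.28
loopL [0.6648 0.0632]
loopR [ 0.6684 -0.0608]
farL [0.4649 0.0574]
farR [ 0.4685 -0.0666]
[ 0.44930136 -0.37736213  0.23031975] [ 1.97098596e+00 -2.44636226e+00 -1.94360042e-03]
```

View pics/w1o.png

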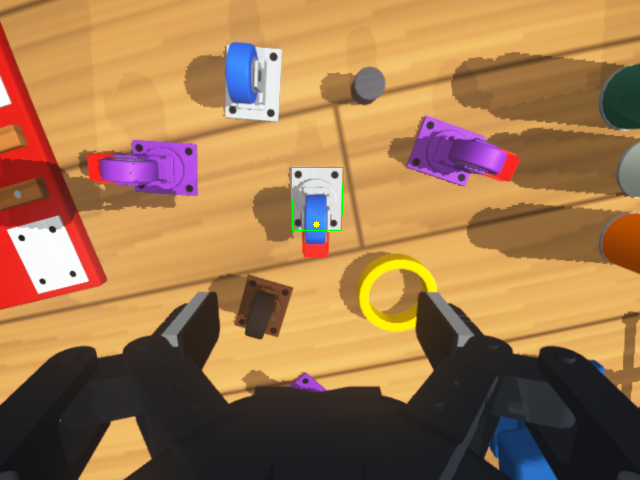

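The green overlay (316,198) matches the braked castor. Descending to grip.

{"name": "step_arm", "arguments": {
  "increments": [
    [[0, 0.001, 0.001, -0.04, 0], [0, 0.001, 0.001, -0.085, 0], [0, 0.001, 0.001, -0.125, 0], [0, 0.001, 0.001, -0.16, 0], [0, 0.001, 0.001, -0.185, 0], [0, 0.001, 0.001, -0.203, 0], [0, 0.001, 0.001, -0.203, 0], [0, 0.001, 0.001, -0.203, 0]]
  ]
}}

```text
t: 2.0
tcp_pos: [0.4493, -0.3779, 0.0276]
orientation: [1.967, -2.449, -0.002]
ft_force: [-0.4, -0.7, 0.3]
gripper_width: 1.002
```

{"name": "step_arm", "arguments": {
  "increments": [
    [[255, 0, 0, 0, 0], [255, 0, 0, 0, 0], [255, 0, 0, 0, 0], [255, 0, 0, 0, 0], [255, 0, 0, 0, 0], [255, 0, 0, 0, 0], [255, 0, 0, 0, 0], [255, 0, 0, 0, 0], [255, 0, 0, 0, 0], [255, 0, 0, 0, 0]]
  ]
}}

```text
t: 3.0
tcp_pos: [0.4499, -0.378, 0.0285]
orientation: [-1.968, 2.449, -0.0]
ft_force: [0.3, 0.1, 6.4]
gripper_width: 0.316
```

{"name": "step_arm", "arguments": {
  "increments": [
    [[255, 0, 0, 0.02, 0], [255, 0, 0, 0.05, 0], [255, 0, 0, 0.09, 0], [255, 0, 0, 0.13, 0], [255, 0, 0, 0.14, 0], [255, 0.02, 0.035, 0.14, 3], [255, 0.045, 0.07, 0.14, 6], [255, 0.07, 0.105, 0.14, 9], [255, 0.095, 0.14, 0.14, 12], [255, 0.115, 0.175, 0.14, 14]]
  ]
}}

```text
t: 4.0
tcp_pos: [0.5653, -0.2011, 0.1672]
orientation: [2.254, -2.188, -0.002]
ft_force: [0.1, -0.4, -2.6]
gripper_width: 0.319
```

```bash
python3 - <<'E'
from h import *
s,im=wsnap('w2');print(s['tcp_pos'],s['gripper_width'])
o=s['orientation'];print(np.degrees(2*np.arctan2(o[1],o[0])))
E
```

```text
[ 0.56527831 -0.20109082  0.16715548] 0.31870614693398236
-88.30741649641027
```

View pics/w2.png

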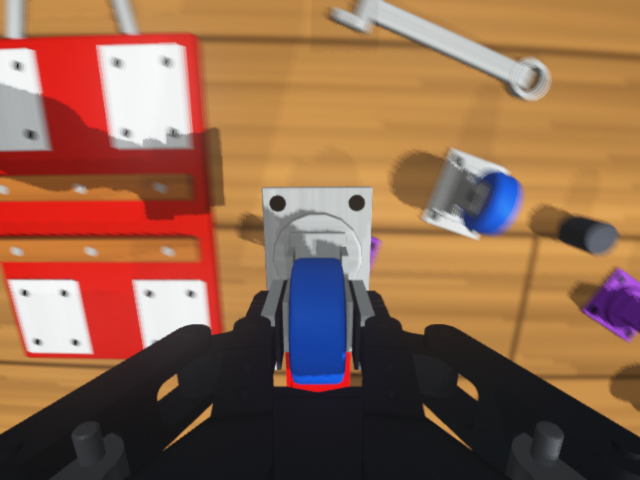

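```bash
cat >> h.py <<'E'
def held(s,far,zc,ax):
    """far flange corners seen (left,right px) of the held castor's edge away from camera bottom; solve x,y,yaw offsets"""
    pass
E
python3 - <<'E'
from h import *
s=env.state();o=s['orientation'];yaw=2*np.arctan2(o[1],o[0])
x,y,z=s['tcp_pos'];z0=z-.0285
a=np.radians(180+1.69)  # castor x dir
for dx in(0,):
  cx=x-.014*np.cos(a);cy=y-.014*np.sin(a);c,sn=np.cos(a),np.sin(a)
  P=[(cx+c*u-sn*v,cy+sn*u+c*v,z0+.004) for u,v in[(-.035,-.028),(-.035,.028)]]
  print(wproj(s,P), 'obs (262,188),(373,188)')
  P=[(cx+c*(u+.003)-sn*v,cy+sn*(u+.003)+c*v,z0+.004) for u,v in[(-.035,-.028),(-.035,.028)]]
  print(wproj(s,P), '3mm along')
E
```

```text
[[263.7396607  187.89495445]
 [375.49361609 189.15338803]] obs (262,188),(373,188)
[[263.9198263  193.88442033]
 [375.16794159 195.14353204]] 3mm along
```

{"name": "step_arm", "arguments": {
  "increments": [
    [[255, 0.02, 0.03, 0, 0], [255, 0.043, 0.065, 0, 0], [255, 0.066, 0.105, 0, 0], [255, 0.089, 0.139, 0, 0], [255, 0.089, 0.139, 0, 0], [255, 0.089, 0.139, -0.03, 0], [255, 0.089, 0.139, -0.06, 0], [255, 0.089, 0.139, -0.075, 0], [255, 0.089, 0.139, -0.08, 0], [255, 0.089, 0.139, -0.08, 0]]
  ]
}}

```text
t: 5.05
tcp_pos: [0.6578, -0.0533, 0.0866]
orientation: [-2.262, 2.174, 0.007]
ft_force: [-0.3, 0.6, -1.9]
gripper_width: 0.321
```

{"name": "step_arm", "arguments": {
  "increments": [
    [[255, -0.003, -0.008, 0, -0.6], [255, -0.003, -0.008, 0, -0.6], [255, -0.003, -0.008, -0.01, -0.6], [255, -0.003, -0.008, -0.02, -0.6], [255, -0.003, -0.008, -0.027, -0.6], [255, -0.003, -0.008, -0.027, -0.6], [255, -0.003, -0.008, -0.027, -0.6]]
  ]
}}

```text
t: 5.75
tcp_pos: [0.6545, -0.0611, 0.0591]
orientation: [-2.251, 2.185, 0.008]
ft_force: [0.1, -0.3, -1.7]
gripper_width: 0.317
```

```bash
python3 - <<'E'
from h import *
s,im=wsnap('w3');print(s['tcp_pos'],s['gripper_width'],s['ft_force'])
o=s['orientation'];print(np.degrees(2*np.arctan2(o[1],o[0])))
p=[.6684,-.0608,.029]
overlay(s,im,p,'w3o',z0=.018,hx=.04,hy=.033,h=.003,ax=0)
E
```

```text
[ 0.65453849 -0.06111024  0.05909436] 0.31691226771654857 [ 0.12939438 -0.34723658 -1.74850318]
271.6881141247923
```

View pics/w3o.png

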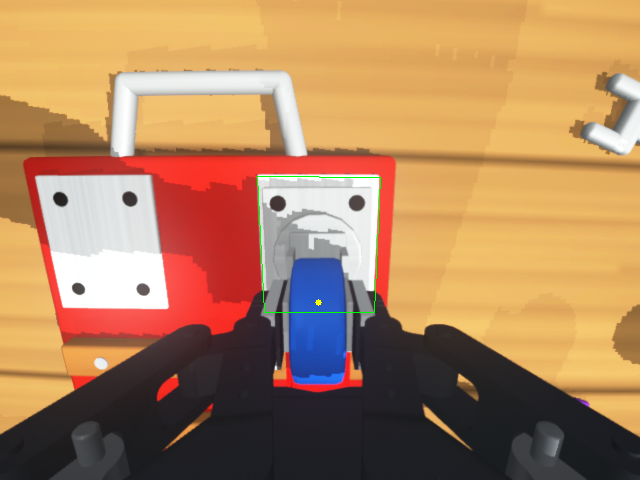

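The plate (257–380,176) matches the overlay, and the flange is centred over it. Lowering and releasing.

{"name": "step_arm", "arguments": {
  "increments": [
    [[255, 0, 0, -0.004, 0], [255, 0, 0, -0.008, 0], [255, 0, 0, -0.0095, 0], [255, 0, 0, -0.0095, 0], [255, 0, 0, -0.0095, 0]]
  ]
}}

```text
t: 6.3
tcp_pos: [0.6549, -0.0611, 0.0501]
orientation: [-2.25, 2.185, 0.007]
ft_force: [0.4, -0.0, -1.8]
gripper_width: 0.316
```

{"name": "step_arm", "arguments": {
  "increments": [
    [[150, 0, 0, 0, 0], [100, 0, 0, 0, 0], [50, 0, 0, 0, 0], [0, 0, 0, 0, 0], [0, 0, 0, 0, 0], [0, 0, 0, 0.005, 0], [0, 0, 0, 0.03, 0], [0, 0, 0, 0.07, 0], [0, 0, 0, 0.11, 0], [0, 0, 0, 0.11, 0]]
  ]
}}

```text
t: 7.3
tcp_pos: [0.659, -0.0613, 0.1672]
orientation: [-2.245, 2.18, -0.007]
ft_force: [0.1, 0.1, 0.0]
gripper_width: 0.998
```

```bash
python3 - <<'E'
from h import *
s,im=wsnap('w4');print(s['tcp_pos'],s['gripper_width'],s['ft_force'])
o=s['orientation'];print(np.degrees(2*np.arctan2(o[1],o[0])))
overlay(s,im,[.6684,-.0608,.029+np.pi],'w4o',z0=.021)
E
```

```text
[ 0.65899494 -0.0612775   0.16716747] 0.9982359321198727 [0.1285217  0.13450604 0.019244  ]
271.6806807787731
```

View pics/w4o.png

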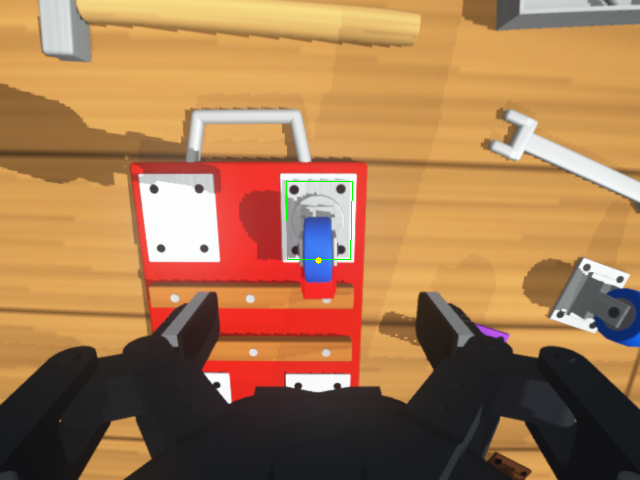

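The braked castor is seated on the right loop plate. Going to fixed castor B.

{"name": "step_arm", "arguments": {
  "increments": [
    [[0, -0.01, -0.04, 0.01, -3], [0, -0.02, -0.085, 0.02, -7], [0, -0.03, -0.13, 0.02, -11], [0, -0.04, -0.175, 0.02, -15], [0, -0.05, -0.22, 0.02, -18.5], [0, -0.06, -0.26, 0.02, -18.5], [0, -0.063, -0.279, 0.02, -18.5], [0, -0.063, -0.279, 0.02, -18.5], [0, -0.063, -0.279, 0.02, -18.5], [0, -0.063, -0.279, 0.02, -18.5]]
  ]
}}

```text
t: 8.35
tcp_pos: [0.5953, -0.337, 0.1837]
orientation: [-1.871, 2.51, -0.002]
ft_force: [0.5, 0.8, -0.4]
gripper_width: 1.003
```

```bash
cat > look.py <<'E'
from h import *
import sys
n=sys.argv[1];p=[float(v) for v in sys.argv[2:5]];z0=float(sys.argv[5]);ax=float(sys.argv[6])
p[2]=np.radians(p[2])
s,im=wsnap(n);o=s['orientation']
print(s['tcp_pos'].round(4),'yaw',((np.degrees(2*np.arctan2(o[1],o[0]))+180)%360-180).round(2),s['gripper_width'].round(3) if hasattr(s['gripper_width'],'round') else s['gripper_width'])
if len(sys.argv)>7: overlay(s,im,p,n+'o',z0=z0,hx=.04,hy=.033,h=.003,ax=ax)
else: overlay(s,im,p,n+'o',z0=z0,ax=ax)
print(env.state()['tcp_pos'].round(4))
E
python3 look.py w5 .5939 -.3405 -16.8 0 0
```

```text
[ 0.5953 -0.337   0.1837] yaw -106.6 1.003251448318122
[ 0.5953 -0.3372  0.1838]
```

View pics/w5o.png

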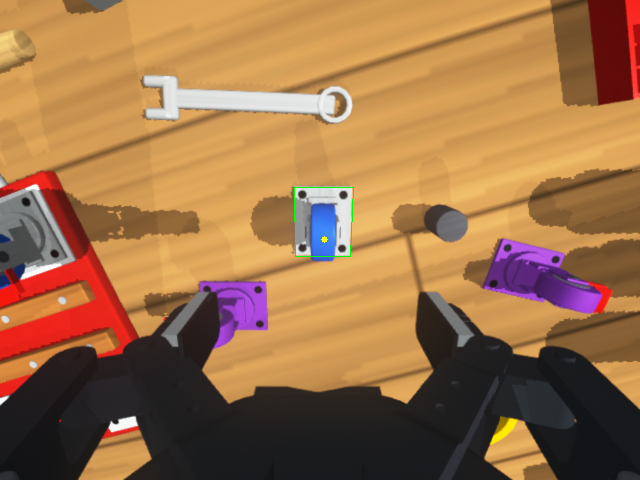

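{"name": "step_arm", "arguments": {
  "increments": [
    [[0, -0.0015, -0.0035, -0.03, -0.2], [0, -0.0015, -0.0035, -0.07, -0.2], [0, -0.0015, -0.0035, -0.11, -0.2], [0, -0.0015, -0.0035, -0.14, -0.2], [0, -0.0015, -0.0035, -0.156, -0.2], [0, -0.0015, -0.0035, -0.156, -0.2], [0, -0.0015, -0.0035, -0.156, -0.2], [200, -0.0015, -0.0035, -0.156, -0.2]]
  ]
}}

```text
t: 9.2
tcp_pos: [0.5955, -0.3411, 0.0301]
orientation: [-1.867, 2.512, -0.007]
ft_force: [0.7, -0.4, 0.8]
gripper_width: 0.856
```

{"name": "step_arm", "arguments": {
  "increments": [
    [[255, 0, 0, 0, 0], [255, 0, 0, 0, 0], [255, 0, 0, 0, 0], [255, 0, 0, 0, 0], [255, 0, 0, 0, 0], [255, 0, 0, 0, 0], [255, 0, 0, 0, 0], [255, 0, 0, 0, 0]]
  ]
}}

```text
t: 10.0
tcp_pos: [0.596, -0.3413, 0.0313]
orientation: [-1.866, 2.511, -0.009]
ft_force: [-1.0, 1.5, 5.7]
gripper_width: 0.316
```

{"name": "step_arm", "arguments": {
  "increments": [
    [[255, 0, 0, 0.02, 0], [255, 0, 0, 0.055, 0], [255, 0, 0, 0.1, 0], [255, 0, 0, 0.135, 0], [255, 0, 0, 0.145, 0], [255, 0, 0, 0.145, 0], [255, -0.015, 0.03, 0.145, 3], [255, -0.03, 0.065, 0.145, 7], [255, -0.045, 0.1, 0.145, 11], [255, -0.06, 0.13, 0.145, 15]]
  ]
}}

```text
t: 11.0
tcp_pos: [0.5335, -0.2086, 0.1731]
orientation: [-2.183, 2.243, 0.002]
ft_force: [0.1, 0.4, -2.0]
gripper_width: 0.315
```

{"name": "step_arm", "arguments": {
  "increments": [
    [[255, -0.01, 0.02, 0, 2], [255, -0.02, 0.045, 0, 3], [255, -0.035, 0.08, 0, 3.5], [255, -0.05, 0.11, 0, 3.5], [255, -0.06, 0.13, 0, 3.5], [255, -0.06, 0.13, 0, 3.5], [255, -0.06, 0.13, 0, 3.5], [255, -0.06, 0.13, 0, 3.5]]
  ]
}}

```text
t: 11.8
tcp_pos: [0.4732, -0.0794, 0.172]
orientation: [-2.25, 2.177, 0.005]
ft_force: [-0.0, -0.1, -1.7]
gripper_width: 0.315
```

{"name": "step_arm", "arguments": {
  "increments": [
    [[255, -0.003, 0.013, 0, -0.2], [255, -0.003, 0.013, -0.03, -0.2], [255, -0.003, 0.013, -0.06, -0.2], [255, -0.003, 0.013, -0.09, -0.2], [255, -0.003, 0.013, -0.105, -0.2], [255, -0.003, 0.013, -0.105, -0.2], [255, -0.003, 0.013, -0.105, -0.2], [255, -0.003, 0.013, -0.105, -0.2]]
  ]
}}

```text
t: 12.6
tcp_pos: [0.4711, -0.0669, 0.0678]
orientation: [-2.245, 2.182, 0.002]
ft_force: [-0.2, 0.1, -2.4]
gripper_width: 0.317
```

```bash
python3 look.py w6 .4685 -.0666 1.66 .018 0 plate
```

```text
[ 0.4711 -0.0669  0.0678] yaw -88.36 0.31725922930845524
[ 0.4711 -0.0668  0.068 ]
```

View pics/w6o.png

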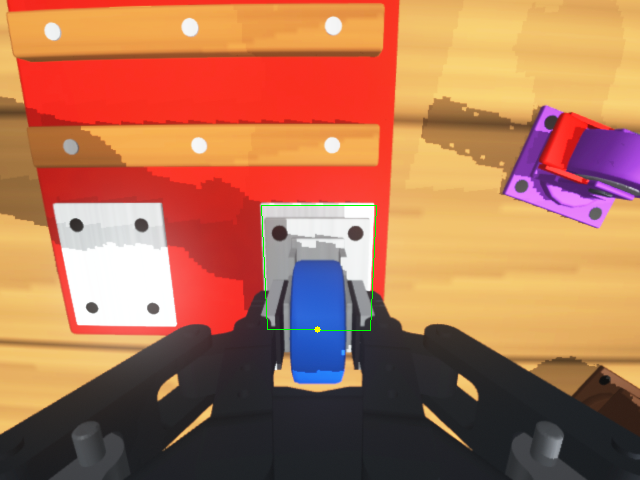

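{"name": "step_arm", "arguments": {
  "increments": [
    [[255, 0, 0, -0.006, 0], [255, 0, 0, -0.012, 0], [255, 0, 0, -0.0155, 0], [255, 0, 0, -0.0155, 0], [255, 0, 0, -0.0155, 0], [255, 0, 0, -0.0155, 0]]
  ]
}}

```text
t: 13.25
tcp_pos: [0.471, -0.0668, 0.0524]
orientation: [-2.245, 2.181, 0.002]
ft_force: [-1.1, 0.2, -1.3]
gripper_width: 0.314
```

{"name": "step_arm", "arguments": {
  "increments": [
    [[150, 0, 0, 0, 0], [100, 0, 0, 0, 0], [50, 0, 0, 0, 0], [0, 0, 0, 0, 0], [0, 0, 0, 0, 0], [0, 0, 0, 0.005, 0], [0, 0, 0, 0.03, 0], [0, 0, 0, 0.07, 0], [0, 0, 0, 0.11, 0], [0, 0, 0, 0.13, 0]]
  ]
}}

```text
t: 14.25
tcp_pos: [0.4724, -0.0668, 0.186]
orientation: [-2.243, 2.179, -0.004]
ft_force: [0.6, -0.5, 0.2]
gripper_width: 1.0
```

```bash
python3 - <<'E'
from h import *
im=vision.snapshot("top");print(env.state()['tcp_pos'],env.state()['orientation'])
cv2.imwrite("pics/top1.png",cv2.resize(im[100:300,110:460],None,fx=2.2,fy=2.2,interpolation=cv2.INTER_CUBIC)[:,:,::-1])
E
python3 look.py w7 .4685 -.0666 1.66 .021 0
```

```text
[ 0.47379898 -0.06700587  0.18802162] [-2.24158186  2.17768817 -0.00909335]
[ 0.4738 -0.067   0.188 ] yaw -88.34 1.0000153360935362
[ 0.4732 -0.067   0.1859]
```

View pics/top1.png

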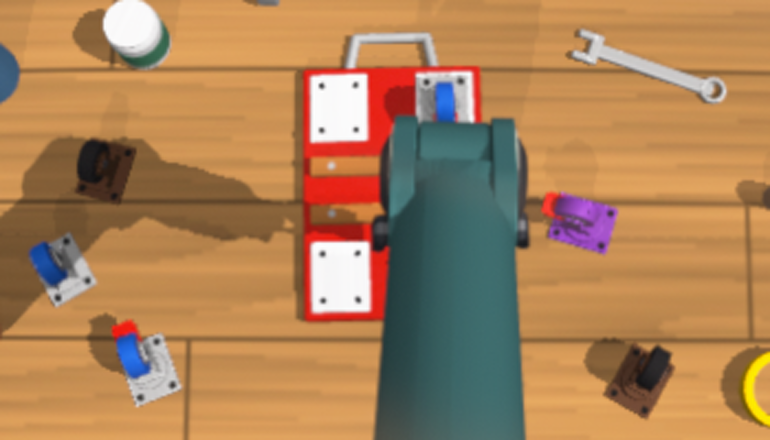

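View pics/w7o.png

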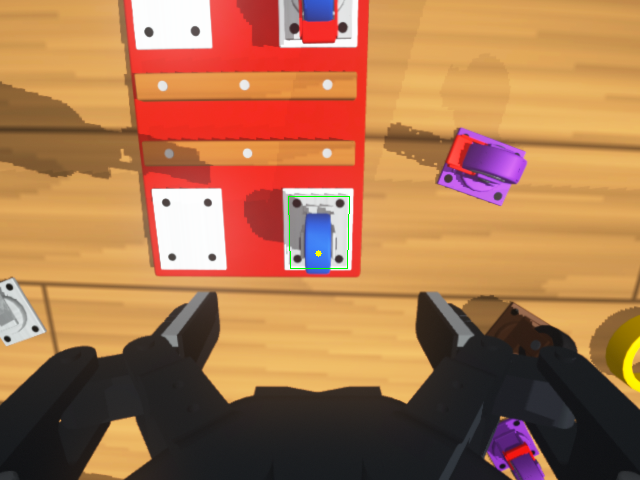

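{"name": "step_arm", "arguments": {
  "increments": [
    [[0, 0.0, 0.035, 0, 2], [0, 0.0, 0.08, 0, 5], [0, -0.005, 0.125, 0, 8], [0, -0.015, 0.17, 0, 11], [0, -0.03, 0.215, 0, 14], [0, -0.05, 0.26, 0, 17], [0, -0.075, 0.305, 0, 20], [0, -0.1, 0.345, 0, 20], [0, -0.102, 0.351, 0, 20], [0, -0.102, 0.351, 0, 20]]
  ]
}}

```text
t: 15.35
tcp_pos: [0.3698, 0.285, 0.1851]
orientation: [-2.59, 1.751, -0.001]
ft_force: [-0.2, -1.4, 1.0]
gripper_width: 1.0
```

{"name": "step_arm", "arguments": {
  "increments": [
    [[0, 0, 0, 0, 0], [0, 0, 0, 0, 0], [0, 0, 0, 0, 0]]
  ]
}}

```text
t: 15.65
tcp_pos: [0.3705, 0.2836, 0.1849]
orientation: [-2.589, 1.755, -0.002]
ft_force: [0.1, 0.2, -0.3]
gripper_width: 0.999
```

```bash
python3 look.py w8 .3584 .2791 21.8 0 .014
```

```text
[0.3705 0.2836 0.1849] yaw -68.28 0.9986606348780532
[0.3705 0.2838 0.185 ]
```

View pics/w8o.png

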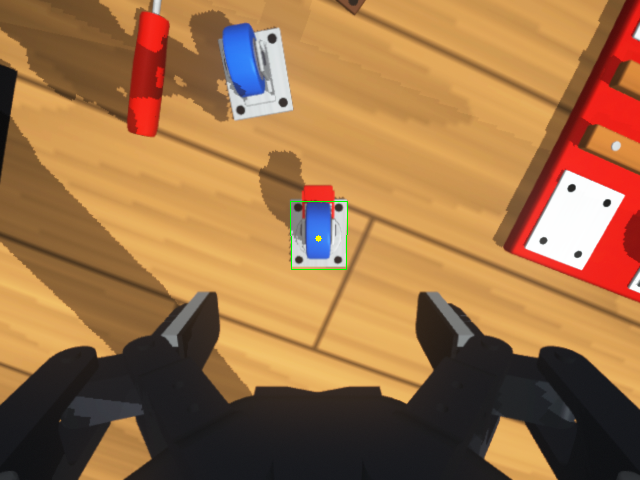

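{"name": "step_arm", "arguments": {
  "increments": [
    [[0, 0.001, 0.001, -0.03, 0], [0, 0.001, 0.001, -0.07, 0], [0, 0.001, 0.001, -0.11, 0], [0, 0.001, 0.001, -0.14, 0], [0, 0.001, 0.001, -0.157, 0], [0, 0.001, 0.001, -0.157, 0], [0, 0.001, 0.001, -0.157, 0], [0, 0.001, 0.001, -0.157, 0]]
  ]
}}

```text
t: 16.5
tcp_pos: [0.3724, 0.2853, 0.0291]
orientation: [-2.586, 1.754, -0.003]
ft_force: [0.3, 0.1, 1.0]
gripper_width: 0.999
```

{"name": "step_arm", "arguments": {
  "increments": [
    [[255, 0, 0, 0, 0], [255, 0, 0, 0, 0], [255, 0, 0, 0, 0], [255, 0, 0, 0, 0], [255, 0, 0, 0, 0], [255, 0, 0, 0, 0], [255, 0, 0, 0, 0], [255, 0, 0, 0, 0], [255, 0, 0, 0, 0]]
  ]
}}

```text
t: 17.4
tcp_pos: [0.3728, 0.2854, 0.0297]
orientation: [-2.586, 1.754, -0.004]
ft_force: [-1.0, -0.5, 5.2]
gripper_width: 0.319
```

{"name": "step_arm", "arguments": {
  "increments": [
    [[255, 0, 0, 0.02, 0], [255, 0, 0, 0.055, 0], [255, 0, 0, 0.1, 0], [255, 0, 0, 0.135, 0], [255, 0, 0, 0.145, 0], [255, 0.025, -0.018, 0.145, -3], [255, 0.06, -0.043, 0.145, -6], [255, 0.095, -0.068, 0.145, -10], [255, 0.13, -0.093, 0.145, -14], [255, 0.165, -0.118, 0.145, -17]]
  ]
}}

```text
t: 18.4
tcp_pos: [0.5381, 0.1657, 0.173]
orientation: [-2.298, 2.122, -0.006]
ft_force: [0.5, 1.4, -2.3]
gripper_width: 0.315
```

{"name": "step_arm", "arguments": {
  "increments": [
    [[255, 0.035, -0.025, 0, -1], [255, 0.07, -0.05, 0, -2], [255, 0.105, -0.075, 0, -3], [255, 0.135, -0.097, 0, -3], [255, 0.143, -0.103, 0, -3], [255, 0.143, -0.103, 0, -3], [255, 0.143, -0.103, 0, -3], [255, 0.143, -0.103, 0, -3]]
  ]
}}

```text
t: 19.2
tcp_pos: [0.6795, 0.0648, 0.1726]
orientation: [-2.245, 2.179, -0.004]
ft_force: [0.7, 0.0, -2.1]
gripper_width: 0.318
```

{"name": "step_arm", "arguments": {
  "increments": [
    [[255, 0.001, -0.001, -0.01, 0], [255, 0.001, -0.001, -0.03, 0], [255, 0.001, -0.001, -0.06, 0], [255, 0.001, -0.001, -0.09, 0], [255, 0.001, -0.001, -0.107, 0], [255, 0.001, -0.001, -0.107, 0], [255, 0.001, -0.001, -0.107, 0], [255, 0.001, -0.001, -0.107, 0]]
  ]
}}

```text
t: 20.0
tcp_pos: [0.6819, 0.0642, 0.0674]
orientation: [-2.244, 2.177, -0.007]
ft_force: [0.6, 0.3, -1.9]
gripper_width: 0.314
```

```bash
python3 look.py w9 .6648 .0632 1.66 .018 0 plate
```

```text
[0.6819 0.0642 0.0674] yaw -88.27 0.3137509093102178
[0.6818 0.064  0.0675]
```

View pics/w9o.png

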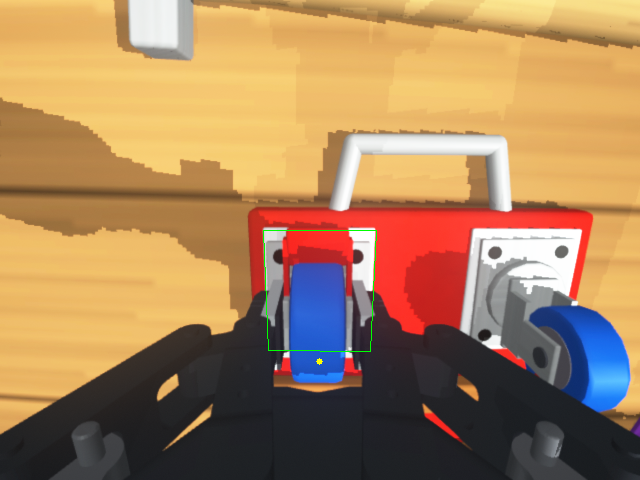

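{"name": "step_arm", "arguments": {
  "increments": [
    [[255, -0.001, 0, -0.006, 0], [255, -0.001, 0, -0.012, 0], [255, -0.001, 0, -0.0165, 0], [255, -0.001, 0, -0.0165, 0], [255, -0.001, 0, -0.0165, 0], [255, -0.001, 0, -0.0165, 0]]
  ]
}}

```text
t: 20.65
tcp_pos: [0.6808, 0.0641, 0.0508]
orientation: [-2.243, 2.177, -0.007]
ft_force: [-0.0, 0.2, -2.1]
gripper_width: 0.318
```

{"name": "step_arm", "arguments": {
  "increments": [
    [[150, 0, 0, 0, 0], [100, 0, 0, 0, 0], [50, 0, 0, 0, 0], [0, 0, 0, 0, 0], [0, 0, 0, 0, 0], [0, 0, 0, 0.005, 0], [0, 0, 0, 0.03, 0], [0, 0, 0, 0.07, 0], [0, 0, 0, 0.11, 0], [0, 0, 0, 0.13, 0]]
  ]
}}

```text
t: 21.65
tcp_pos: [0.6826, 0.0645, 0.1856]
orientation: [-2.24, 2.174, -0.013]
ft_force: [0.8, -0.6, 0.6]
gripper_width: 1.004
```

{"name": "step_arm", "arguments": {
  "increments": [
    [[0, 0, 0, 0, 0], [0, 0, 0, 0, 0], [0, 0, 0, 0, 0]]
  ]
}}

```text
t: 21.95
tcp_pos: [0.6816, 0.0643, 0.1839]
orientation: [-2.242, 2.175, -0.01]
ft_force: [-0.1, -1.0, -0.7]
gripper_width: 1.004
```

```bash
python3 look.py w10 .6648 .0632 1.66 .021 0.014
```

```text
[0.6816 0.0643 0.1839] yaw -88.27 1.004123438780268
[0.6815 0.0643 0.1835]
```

View pics/w10o.png

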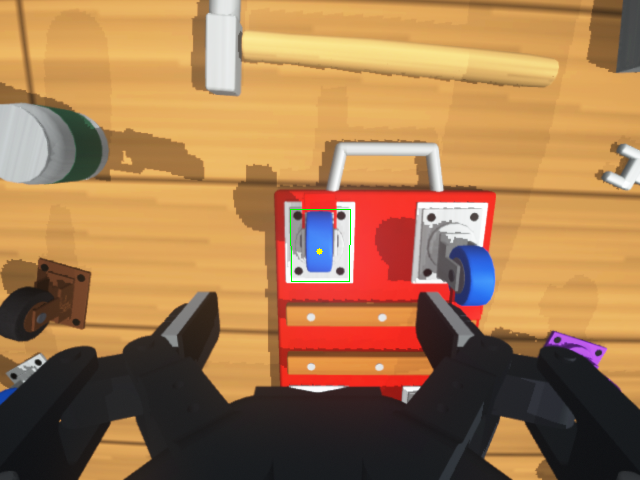

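{"name": "step_arm", "arguments": {
  "increments": [
    [[0, -0.02, 0.03, 0, 3], [0, -0.045, 0.07, 0, 7], [0, -0.07, 0.11, 0, 11], [0, -0.095, 0.15, 0, 15], [0, -0.12, 0.19, 0, 19], [0, -0.145, 0.23, 0, 23], [0, -0.17, 0.27, 0, 27], [0, -0.195, 0.305, 0, 28.6], [0, -0.206, 0.322, 0, 28.6], [0, -0.206, 0.322, 0, 28.6]]
  ]
}}

```text
t: 23.0
tcp_pos: [0.4715, 0.3897, 0.1821]
orientation: [-2.716, 1.545, 0.003]
ft_force: [0.4, 1.4, -0.3]
gripper_width: 1.0
```

{"name": "step_arm", "arguments": {
  "increments": [
    [[0, 0, 0, 0, 0], [0, 0, 0, 0, 0], [0, 0, 0, 0, 0]]
  ]
}}

```text
t: 23.3
tcp_pos: [0.4724, 0.3884, 0.1815]
orientation: [-2.715, 1.548, 0.003]
ft_force: [-0.1, -0.7, 0.4]
gripper_width: 1.0
```

```bash
python3 look.py w11 .4752 .3862 30.3 0 0
```

```text
[0.4724 0.3884 0.1815] yaw -59.39 1.0001291864699942
[0.4725 0.3885 0.1818]
```

View pics/w11o.png

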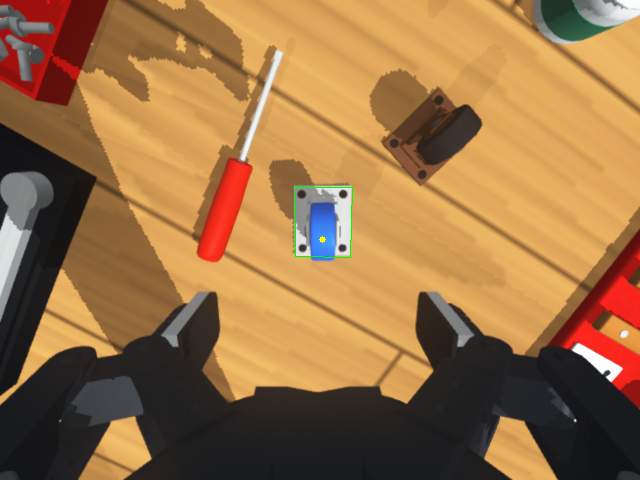

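{"name": "step_arm", "arguments": {
  "increments": [
    [[60, 0.0027, -0.0023, -0.02, -0.3], [60, 0.0027, -0.0023, -0.06, -0.3], [60, 0.0027, -0.0023, -0.1, -0.3], [60, 0.0027, -0.0023, -0.135, -0.3], [60, 0.0027, -0.0023, -0.153, -0.3], [60, 0.0027, -0.0023, -0.153, -0.3], [60, 0.0027, -0.0023, -0.153, -0.3], [60, 0.0027, -0.0023, -0.153, -0.3]]
  ]
}}

```text
t: 24.15
tcp_pos: [0.4763, 0.3868, 0.0304]
orientation: [-2.708, 1.555, 0.001]
ft_force: [-0.1, -0.6, 0.4]
gripper_width: 0.768
```

{"name": "step_arm", "arguments": {
  "increments": [
    [[255, 0, 0, 0, 0], [255, 0, 0, 0, 0], [255, 0, 0, 0, 0], [255, 0, 0, 0, 0], [255, 0, 0, 0, 0], [255, 0, 0, 0, 0], [255, 0, 0, 0, 0], [255, 0, 0, 0, 0], [255, 0, 0, 0, 0]]
  ]
}}

```text
t: 25.05
tcp_pos: [0.477, 0.3873, 0.0317]
orientation: [-2.706, 1.554, -0.001]
ft_force: [-1.1, -0.6, 6.8]
gripper_width: 0.32
```

{"name": "step_arm", "arguments": {
  "increments": [
    [[255, 0, 0, 0.02, 0], [255, 0, 0, 0.055, 0], [255, 0, 0, 0.1, 0], [255, 0, 0, 0.135, 0], [255, 0, 0, 0.145, 0], [255, 0, -0.03, 0.145, -4], [255, 0, -0.065, 0.145, -9], [255, 0, -0.105, 0.145, -14], [255, 0, -0.145, 0.145, -18], [255, 0, -0.18, 0.145, -22]]
  ]
}}

```text
t: 26.05
tcp_pos: [0.4759, 0.2045, 0.1751]
orientation: [-2.359, 2.048, -0.006]
ft_force: [0.2, -0.7, -2.1]
gripper_width: 0.317
```

{"name": "step_arm", "arguments": {
  "increments": [
    [[255, -0.003, -0.04, 0, -3], [255, -0.006, -0.08, 0, -6], [255, -0.009, -0.115, 0, -6.6], [255, -0.01, -0.14, 0, -6.6], [255, -0.01, -0.148, 0, -6.6], [255, -0.01, -0.148, 0, -6.6], [255, -0.01, -0.148, 0, -6.6], [255, -0.01, -0.148, 0, -6.6]]
  ]
}}

```text
t: 26.85
tcp_pos: [0.4657, 0.0581, 0.1749]
orientation: [-2.24, 2.178, -0.006]
ft_force: [0.4, 0.1, -2.2]
gripper_width: 0.316
```

{"name": "step_arm", "arguments": {
  "increments": [
    [[255, 0.001, 0, -0.01, 0], [255, 0.001, 0, -0.03, 0], [255, 0.001, 0, -0.06, 0], [255, 0.001, 0, -0.09, 0], [255, 0.001, 0, -0.107, 0], [255, 0.001, 0, -0.107, 0], [255, 0.001, 0, -0.107, 0], [255, 0.001, 0, -0.107, 0]]
  ]
}}

```text
t: 27.65
tcp_pos: [0.4676, 0.0586, 0.0687]
orientation: [-2.239, 2.176, -0.008]
ft_force: [0.1, 0.7, -1.7]
gripper_width: 0.317
```

```bash
python3 look.py w12 .4649 .0574 1.66 .018 0 plate
```

```text
[0.4676 0.0586 0.0687] yaw -88.36 0.3171170270985564
[0.4677 0.0585 0.0689]
```

View pics/w12o.png

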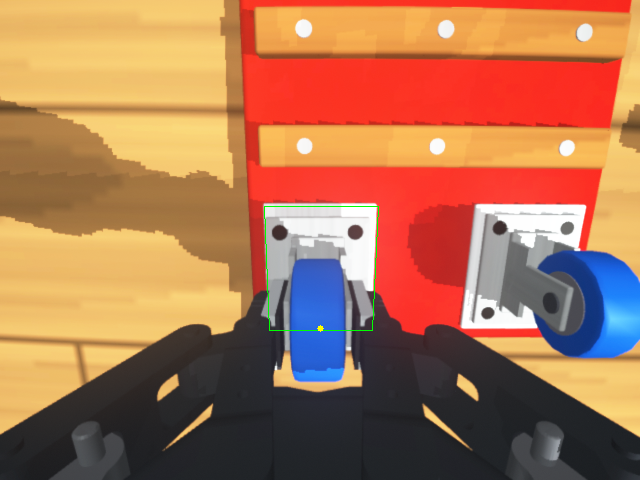

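{"name": "step_arm", "arguments": {
  "increments": [
    [[255, 0, -0.001, -0.006, 0], [255, 0, -0.001, -0.012, 0], [255, 0, -0.001, -0.0158, 0], [255, 0, -0.001, -0.0158, 0], [255, 0, -0.001, -0.0158, 0], [255, 0, -0.001, -0.0158, 0]]
  ]
}}

```text
t: 28.3
tcp_pos: [0.4676, 0.0575, 0.053]
orientation: [-2.239, 2.177, -0.008]
ft_force: [-0.2, 0.0, -2.5]
gripper_width: 0.311
```

{"name": "step_arm", "arguments": {
  "increments": [
    [[150, 0, 0, 0, 0], [100, 0, 0, 0, 0], [50, 0, 0, 0, 0], [0, 0, 0, 0, 0], [0, 0, 0, 0, 0], [0, 0, 0, 0.005, 0], [0, 0, 0, 0.03, 0], [0, 0, 0, 0.07, 0], [0, 0, 0, 0.11, 0], [0, 0, 0, 0.14, 0]]
  ]
}}

```text
t: 29.3
tcp_pos: [0.468, 0.0577, 0.1957]
orientation: [-2.238, 2.175, -0.011]
ft_force: [1.1, -0.2, -0.5]
gripper_width: 1.002
```

{"name": "step_arm", "arguments": {
  "increments": [
    [[0, 0.0, 0.04, 0, 0], [0, 0.0, 0.09, 0.01, 0], [0, 0.0, 0.14, 0.02, 0], [0, 0.0, 0.19, 0.03, 0], [0, 0.0, 0.24, 0.03, 0], [0, 0.0, 0.29, 0.03, 0], [0, 0.0, 0.34, 0.03, 0], [0, 0.0, 0.38, 0.03, 0], [0, 0, 0.38, 0.03, 0], [0, 0, 0.38, 0.03, 0]]
  ]
}}

```text
t: 30.3
tcp_pos: [0.4672, 0.4384, 0.2253]
orientation: [-2.241, 2.173, -0.01]
ft_force: [0.7, -0.3, -0.3]
gripper_width: 0.999
```

```bash
python3 - <<'E'
from h import *
im=vision.snapshot("top");cv2.imwrite("pics/top2raw.png",im[:,:,::-1]);sc=vision.snapshot("scene")
b=im[110:255,235:345,::-1]
o=cv2.resize(b,None,fx=4,fy=4,interpolation=cv2.INTER_CUBIC)
D=[.5667,-.0017,.029];c,s=np.cos(D[2]),np.sin(D[2])
for x,y in[(.1,.062),(.1,-.062),(-.1,.062),(-.1,-.062)]:
    P=[(D[0]+c*(x+u)-s*(y+v),D[1]+s*(x+u)+c*(y+v),.025) for u,v in[(.035,.028),(.035,-.028),(-.035,-.028),(-.035,.028)]]
    q=(w2px(P)-[235,110]+.5)*4-.5
    cv2.polylines(o,[np.round(q).astype(int)],True,(0,200,0),1)
cv2.imwrite("pics/top2d.png",o)
cv2.imwrite("pics/scene2.png",sc[:,:,::-1])
E
```

```text
(no output)
```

View pics/top2d.png

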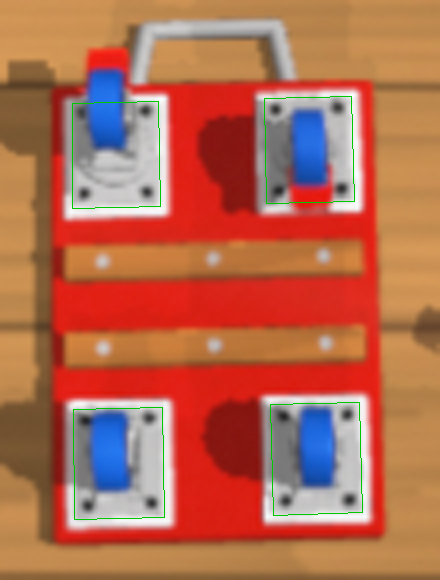

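View pics/scene2.png

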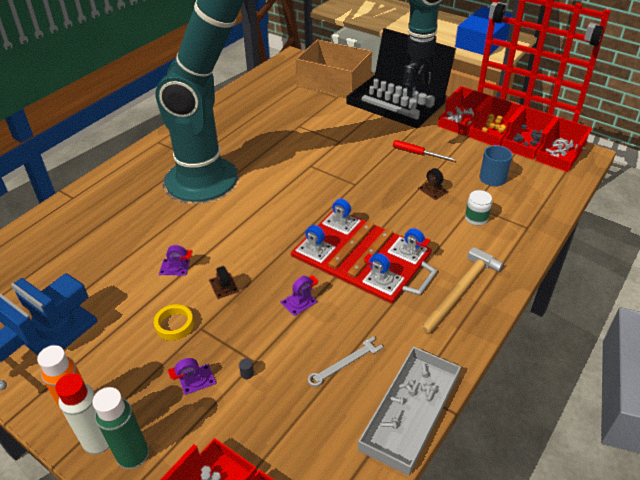

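View pics/top2raw.png

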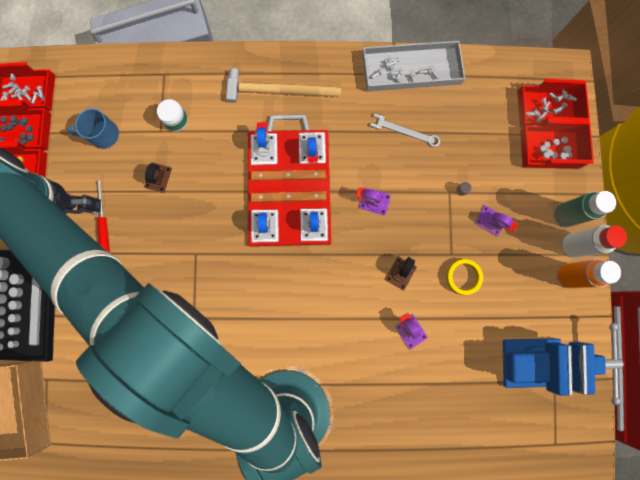

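All four flanges sit inside their plates and match the outlines. The old castors at (157,177) and (402,272) haven't moved, and the arm is clear. Handing in.

```bash
python3 -c "
from workcell import order,env
print(env.state()['ft_force'],order.job_done())"
```

```text
the job is handed in; nothing more can be done
[-0.33521531 -0.91040657  0.29892708] None
```

The four blue-wheeled castors are on the dolly, wheel up. The two with red pedals are on the pull-loop plates and the two without are on the far plates. I handed the job in at about 30 s of the 120 s allowed.

- **Placement:** in the last top and scene pictures, all four flanges lie flat, square and centred on their plates. By eye they match the outlines I drew within about 2–3 mm. I did not fit the final poses numerically.
- **Orientation:** the left loop castor's pedal points outward towards the loop, and the right one's points inward. Either way round is allowed.
- **Old castors and look-alikes:** both old castors and the purple look-alikes were where they started in the last pictures.
- **Arm:** the gripper was open and well clear, with wrist force readings of about 1 N or less on each axis.
- **One disagreement:** the wrist-camera outline for the first castor was a few pixels off, taken just after the arm had lifted away from it and was still settling. The later top view showed that castor centred.

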